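# Put the bench meter away in its case

### The arm

A 6-joint arm with a two-finger parallel gripper is mounted at the origin on the work surface. World frame = base frame: x ahead of the robot, y to its left, z up, the work surface at z = 0. Lengths are in mm, angles in rad, forces in N, time in s.
With the tool pointing down it reaches from about 300 to 775 mm from the base axis. Payload 14.6 kg.
Tool frame: the origin (TCP) lies at the centre of the arm's flange, where the gripper is bolted on; the fingertips stand 199 mm ahead of it and the grasp point (between the pads) lies 180 mm ahead of it (bot.hold_point_z is the distance from the TCP to the grasp point, in mm); z points along the fingers, y is the line along which they close (so a half turn about z gives the same grasp; the last joint's range is limited). The gripper opens to 94 mm and grips with 3 to 60 N. Pads are 16 mm wide; open, the fingers measure 119 mm over their backs; the gripper's body (75 mm by 177 mm) begins 78 mm behind the grasp point.
Start: joints at [-1.348, 0.3, 1.521, -0, 1.321, -0.067], TCP at [157.162, -527.059, 404.646] pointing down, gripper open.
Joint ranges: [-3.03, 3.03], [-0.79, 2.21], [0.23, 2.52], [-1.04, 4.18], [0, 3.07], [-2.55, 2.55]. Speed limits (rad/s): [2.22, 2.22, 2.57, 3.14, 3.14, 3.14].

### API

Orientations are given as a rotation vector (axis times angle).
In Python, from station import bot gives the robot as it stands.
- The arm moves only by the shell command python3 -m handwheel 'ROWS' [FORCE]. ROWS is JSON, a list of rows, each an object of numbers: "tx", "ty", "tz": the shift along the tool's x, y, z in mm; "wx", "wy", "wz": the turn, a rotation vector about the tool's x, y, z in rad; "claw": the opening in per cent of the stroke, from 0 (shut) to 100 (fully open). A call has 1 to 5 rows; each row is the pose to reach, as a shift and turn from the pose commanded when the call began, along the tool's axes at that moment; what a row does not reach only later rows make up. A row lasts 1/8 s, in which the tool goes at most 62.5 mm and 10.7 degrees, less where a joint would pass 70% of its speed; a pose out of reach is approached as far as the arm can. A call with a gripper value outside its range is refused whole. The fingers move at their own pace and stop on an object; FORCE is the grip in N (left out, the last holds). Time passes only in rows, so rows that repeat a pose let the fingers close. It gives the time, the measured TCP pose, the force, the opening and the grip force at its end, in the units of the state.
- bot.sense(): the state, without advancing time (a new reading comes with each control period).
- bot.get_image(name): name is "scene" or "top" or "wrist"; returns (picture, depth): 480x640x3 uint8, red, green, blue; 480x640 float32, mm along the optical axis (not along the pixel's ray), 0 where there is no reading.
- bot.get_calibration(name): a dict with "fx", "fy", "cx", "cy" (pixels), "T" (4x4, takes a point from camera to world coordinates); the wrist camera has in their place "hand_eye" (4x4, takes a point from camera to tool coordinates, whose origin is the TCP and whose axes are the flange's). Camera axes: x right, y up, looking along -z (the intrinsics and any distortion apply to the point x, -y, -z); pixel columns grow to the right and rows downward; lengths in mm; the calibration is good to about 2 mm. A picture is of the moment at which its call begins: read the wrist's pose just before it. get_calibration takes no time and is no camera call.
- bot.sign_off(): hands the job in; it is judged then, once.
Trained networks look in the newest picture that a camera, given by its name, has taken for a name from the list of things; names that differ only in an ending like _2 or _b are one class to them, and where a whole thing is asked for, a point or a joint stands for the part that bears it (a point fixed in the world has none). Each returns a list of dicts, best first, with "score" (0 to 1); they miss things now and then, are a little off and sometimes report something else, mostly with a low value. They report only what shows in the picture. A call takes as long as a camera call.
- bot.search_frame(camera, query): "xyz" ([x, y, z] in mm, in the coordinates of the camera as it stood for that picture, good to about 4 mm: the middle of the surface that is visible of it).
- bot.regions_of(camera, query): "mask" (480x640 bool, what is visible of it).
- bot.pinpoint(camera, query): "xyz" ([x, y, z] in mm, in the coordinates of the camera as it stood for that picture, good to about 4 mm: a listed point, or the origin of a listed thing).
The state is a dict: "time_s": time; "q": joint angles; "qd": joint speeds; "tau": joint torques, N m; "position": TCP position; "ee_rot": TCP orientation; "wrist_force": force on the tool from outside, world axes, zero at the start; "ft_torque": the same for the moment, N m; "opening": opening from 0.0 (shut) to 1.0 (fully open); "gripper_force": force on a finger pad.
Only numpy, scipy, OpenCV 4.12 (cv2) and the standard library are available. Lean on these libraries where they do the work, as an engineer would, in place of code of your own. Each camera call takes 0.05 s, during which the arm holds its last target. There are 200 camera calls.

### The job

Put the test meter away: first push the upright orange flap down flat over the meter's face, then push the grey cover of the case over until it is fully shut. Only push, gently, with the fingers: do not lift the case or shove it along the bench, leave the mug, the wire spool and the jar standing where they are, and finish clear of everything.

Things in the scene. Friction and masses are not known exactly. Their poses are not given: they have to be found in the camera images.
- case: Open grey carrying case, 260 mm along its x by 200 mm along its y, rim 75 mm high, walls 6 mm, about 3 to 4 kg in all, standing loose on the bench; a black meter panel with a white dial lies inside. Origin: centre of its underside, z up. The orange flap is hinged along the inside of its -y wall, the grey cover along its +y rim; both hinge lines run along the case's x.
- flap (a joint): Angle of the flap: 0 lying flat over the meter (its stop), about 1.57 upright; starts 1.4 to 1.6, hard stop at 1.7. Its hinge is stiff (about 0.2 N m of friction): it stays where it is left and must be pushed all the way down.
- flap_hinge (a point): Middle of the flap's hinge line, fixed in the case at x 0, y -85 mm, z 55 mm of the case frame (20 mm below the rim).
- flap_edge (a point): Middle of the free edge of the orange flap, on its outer face (the face turned to the case's -y when upright, upward when flat). The flap is a plain panel 226 mm along case x, 150 mm from hinge line to free edge, 5 mm thick, centred on the hinge line; it carries a white paper card in its outer face's middle. When flat its top is at z 57.5 mm of the case.
- lid (a joint): Angle of the cover: 0 fully shut on the rim (its stop), 1.57 upright; starts 1.65 to 1.95, leaning back past upright, hard stop at 2.05. Its hinge is stiff (about 0.55 N m of friction): it stays where it is left and must be pushed all the way shut.
- lid_hinge (a point): Middle of the cover's hinge line, fixed in the case at x 0, y +100 mm, z 75.5 mm of the case frame.
- lid_edge (a point): Middle of the free edge of the grey cover, on its outer face (the face turned to the case's +y when upright, upward when shut). The cover is a plain panel 260 mm along case x, 200 mm from hinge line to free edge; it is 12 mm thick, all on the outer side of the hinge line. When shut its top is at z 87.5 mm of the case. The blue lining is on its inner face.
- mug: White mug, 78 mm across, 92 mm high, handle to its +y; origin at the centre of its underside. Bystander near the case.
- spool: Black spool of copper wire, 60 mm across, 60 mm high; origin at the centre of its underside. Bystander near the case.
- jar: Amber jar with red cap, 56 mm across, 85 mm high; origin at the centre of its underside. Bystander near the case.

How it is judged (in metres and radians):
On the way, in this order (a step that is already met when the one before it is completed fails the run):
1. the flap is folded down flat while the cover still stands open (value of joint flap below 0.08 rad and value of joint lid above 1.2 rad), for 0.2 s.
2. the cover is shut over the flap (value of joint lid below 0.04 rad and value of joint flap below 0.08 rad), for 0.2 s.
At the end, for the whole second after the job is handed in: The flap lies flat (within 0.08 rad) and the cover is shut (within 0.04 rad, 8 mm at its edge); the case stands level, at rest, within 50 mm of where it was; mug, spool and jar stand within 30 mm of where they were (all of step 2 and linear speed of case below 0.02 m/s and angle between case's own z axis and vertical below 0.05 rad and distance of case from where it was at the start of the episode below 0.05 m and distance of each of mug, spool, jar from where it was at the start of the episode below 0.03 m and angle between each of mug, spool, jar's own z axis and vertical below 0.2 rad); the robot touches nothing.
It fails at once if the cover is swung in while the flap still stands up (value of joint lid below 1.2 rad and value of joint flap above 0.15 rad).
It fails at once if the case is lifted, tipped or shoved more than 50 mm (height (world z) of case above 0.015 m or angle between case's own z axis and vertical above 0.12 rad or distance of case from where it was at the start of the episode above 0.05 m).
It fails at once if the case, flap or cover is pushed or squeezed with more than 90 N (contact force between the fingers and case above 90 N).
It fails at once if the mug, spool or jar is lifted, knocked over or moved more than 30 mm (distance of any of mug, spool, jar from where it was at the start of the episode above 0.03 m or angle between any of mug, spool, jar's own z axis and vertical above 0.5 rad).
It also fails if it takes over 58 s, if anything falls off the work surface, if the arm or the gripper's body presses on something with over 40 N, if the wrist force passes 120 N, or if a joint passes its speed limit or range.

## Working session

There is one attempt and no reset: what is moved stays moved. The work goes in short steps, Python scripts to look and compute and a shell command to move; the robot and the scene stay as the last step left them, time stands still between calls to the robot, and variables do not carry over. Pictures are saved under pics/ and viewed, at most 10 in all, crops included, and the job is handed in when it is done.

```bash
mkdir -p pics; cat > h.py <<'E'
import numpy as np, cv2
from station import bot
def w(cam,p):
    T=np.array(bot.get_calibration(cam)["T"]); return (T@np.r_[p,1])[:3]
E
python3 - <<'E'
from h import *
for c in("scene","top"):
    im,d=bot.get_image(c); cv2.imwrite(f"pics/{c}0.png",im[:,:,::-1])
    for n in["case","flap_hinge","flap_edge","lid_hinge","lid_edge","mug","spool","jar"]:
        r=bot.pinpoint(c,n)
        if r: print(c,n,[(round(x["score"],2),w(c,x["xyz"]).round()) for x in r[:2]])
s=bot.sense();print(s["time_s"],s["ee_rot"])
E
```

```text
scene case [(0.59, array([524.,  46.,  -1.])), (0.19, array([363., 287.,   2.]))]
scene flap_hinge [(0.96, array([550., -32.,  56.]))]
scene flap_edge [(0.64, array([555., -31., 204.]))]
scene lid_hinge [(0.78, array([480., 137.,  74.]))]
scene lid_edge [(0.76, array([469., 162., 276.]))]
scene mug [(0.93, array([ 588., -169.,   -0.]))]
scene spool [(0.78, array([361., 282.,  -2.]))]
scene jar [(0.77, array([710., 105.,  -2.]))]
top case [(0.58, array([523.,  43.,  -3.]))]
top flap_hinge [(0.8, array([557., -36.,  56.]))]
top flap_edge [(0.82, array([555., -30., 207.]))]
top lid_hinge [(0.94, array([482., 138.,  74.]))]
top lid_edge [(0.95, array([465., 161., 274.]))]
top mug [(0.94, array([ 586., -175.,   -1.]))]
top spool [(0.6, array([357., 285.,   1.]))]
top jar [(0.79, array([711., 106.,   3.]))]
0.9 [3.10866702e+00 4.53552700e-01 2.08342288e-05]
```

```bash
python3 -c "
import cv2,numpy as np
a=[cv2.imread(f'pics/{c}0.png') for c in('scene','top')]
cv2.imwrite('pics/both.png',cv2.resize(np.hstack(a),(800,300)))"
```

```text
(no output)
```

View pics/scene0.png

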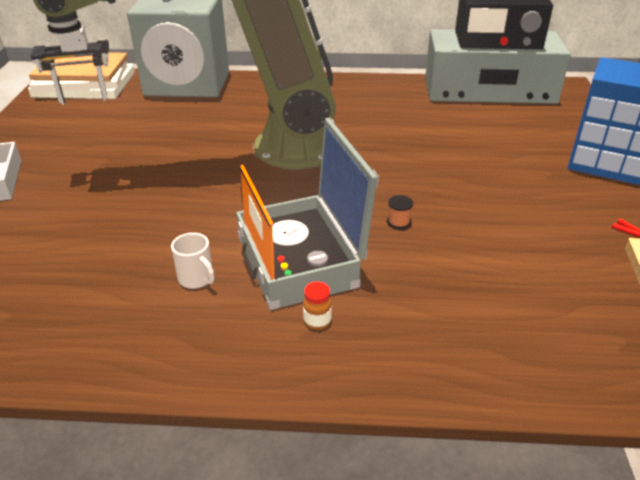

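View pics/top0.png

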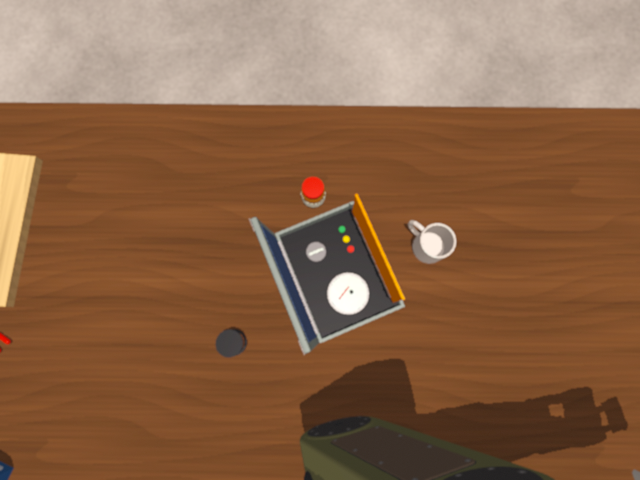

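The top picture shows the case yawed about 0.4 rad, centred near pixel (335,270). The mug is at (433,243) on its −y side, the jar at (313,190) and the spool at (230,342). The network points agree with the given sizes: the hinges come out 186 mm apart, with the lid at about 1.65 and the flap at about 1.55. I'll approach the flap's −y side from above the mug.

```bash
cat >> h.py <<'E'
from scipy.spatial.transform import Rotation as R
yaw=0.404; C=np.array([523,44,0.]); RC=R.from_rotvec([0,0,yaw]).as_matrix()
RT=np.c_[RC[:,1],RC[:,0],[0,0,-1]]   # tool x=case y, tool y=case x, z down
def go(x,y,z):
    "tool shift/turn to bring closed fingertips to case point"
    s=bot.sense(); Rn=R.from_rotvec(s["ee_rot"]).as_matrix(); p=np.array(s["position"])
    tip=RC.T@(p+199*Rn[:,2]-C)
    print("t",s["time_s"],"tip in case",tip.round(1),"F",np.round(RC.T@s["wrist_force"],1))
    q=C+RC@np.array([x,y,z])-199*RT[:,2]
    print("shift",(Rn.T@(q-p)).round(1),"turn",R.from_matrix(Rn.T@RT).as_rotvec().round(3))
E
python3 -m handwheel '[{"tx":45,"ty":-27,"wz":-0.15,"claw":0},{"tx":90,"ty":-54,"wz":-0.3,"claw":0},{"tx":135,"ty":-81,"wz":-0.45,"claw":0},{"tx":180,"ty":-108,"wz":-0.6,"claw":0},{"tx":220,"ty":-132,"wz":-0.7,"claw":0}]'
python3 -c "
from h import *
go(0,-130,185)"
```

```text
t 0.9 tip in case [-560.9 -381.3  205.7] F [-0.6 -0.4  0.3]
shift [ 528.6 -313.6   20.7] turn [ 0.     0.    -1.685]invalid input
```

```bash

python3 -m handwheel '[{"tx":45,"ty":-27,"tz":0,"wx":0,"wy":0,"wz":-0.15,"claw":0},{"tx":90,"ty":-54,"tz":0,"wx":0,"wy":0,"wz":-0.3,"claw":0},{"tx":135,"ty":-81,"tz":0,"wx":0,"wy":0,"wz":-0.45,"claw":0},{"tx":180,"ty":-108,"tz":0,"wx":0,"wy":0,"wz":-0.6,"claw":0},{"tx":220,"ty":-132,"tz":0,"wx":0,"wy":0,"wz":-0.7,"claw":0}]'
python3 -c "
from h import *
go(0,-130,185)"
```

```text
time_s: 1.52
position: [331.2, -336.2, 404.9]
ee_rot: [2.761, 1.498, 0.0]
wrist_force: [1.2, -0.5, 0.0]
opening: 0.501
gripper_force: 0.0
t 1.525 tip in case [-325.8 -274.3  205.9] F [ 0.9 -1.   0. ]
shift [351.   61.5  20.9] turn [ 0.     0.    -0.981]
```

```bash

python3 -m handwheel '[{"tx":45,"ty":8,"tz":0,"wx":0,"wy":0,"wz":-0.15,"claw":0},{"tx":90,"ty":16,"tz":0,"wx":0,"wy":0,"wz":-0.3,"claw":0},{"tx":135,"ty":24,"tz":0,"wx":0,"wy":0,"wz":-0.45,"claw":0},{"tx":180,"ty":32,"tz":0,"wx":0,"wy":0,"wz":-0.6,"claw":0},{"tx":220,"ty":39,"tz":0,"wx":0,"wy":0,"wz":-0.75,"claw":0}]'
python3 -c "
from h import *
go(0,-130,185)"
```

```text
time_s: 2.15
position: [484.5, -173.8, 404.8]
ee_rot: [2.019, 2.406, 0.0]
wrist_force: [-0.9, -0.5, -0.2]
opening: 0.008
gripper_force: 0.0
t 2.15 tip in case [-121.  -185.2  205.8] F [-1.1 -0.1 -0.2]
shift [ 81.3 105.3  20.8] turn [ 0.    0.   -0.23]
```

```bash

python3 -m handwheel '[{"tx":25,"ty":35,"tz":5,"wx":0,"wy":0,"wz":-0.1,"claw":0},{"tx":50,"ty":65,"tz":10,"wx":0,"wy":0,"wz":-0.2,"claw":0},{"tx":70,"ty":90,"tz":15,"wx":0,"wy":0,"wz":-0.23,"claw":0},{"tx":81,"ty":105,"tz":20,"wx":0,"wy":0,"wz":-0.23,"claw":0},{"tx":81,"ty":105,"tz":20,"wx":0,"wy":0,"wz":-0.23,"claw":0}]'
python3 - <<'E'
from h import *
go(0,-110,185)
im,_=bot.get_image("scene"); cv2.imwrite("pics/s1.png",cv2.resize(im[100:320,150:470,::-1],None,fx=2,fy=2))
im,_=bot.get_image("wrist"); cv2.imwrite("pics/w1.png",im[:,:,::-1])
for n in["flap_edge","flap_hinge","lid_edge","lid_hinge"]:
    r=bot.pinpoint("top" ,n); print(n,[(round(x["score"],2),(RC.T@(w("top",x["xyz"])-C)).round()) for x in r[:1]])
E
```

```text
time_s: 2.78
position: [573.7, -77.4, 384.0]
ee_rot: [-1.736, -2.617, 0.001]
wrist_force: [0.3, -0.3, 0.0]
opening: 0.005
gripper_force: 0.0
t 2.775 tip in case [  -1.2 -131.4  185. ] F [ 0.1 -0.3  0. ]
shift [21.5  0.9  0. ] turn [-0.001 -0.001 -0.005]
flap_edge [(0.82, array([ -0., -81., 207.]))]
flap_hinge [(0.8, array([  0., -87.,  56.]))]
lid_edge [(0.95, array([ -7., 131., 274.]))]
lid_hinge [(0.94, array([ -1., 103.,  74.]))]
```

View pics/s1.png

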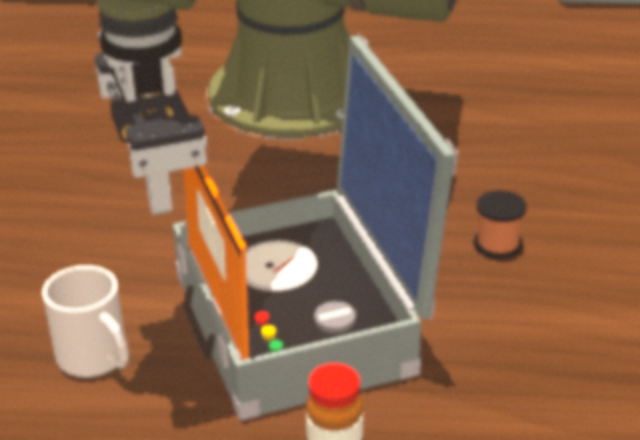

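```bash
cat >> h.py <<'E'
def proj(cam,p):
    k=bot.get_calibration(cam); c=np.linalg.inv(np.array(k["T"]))@np.r_[C+RC@np.array(p,float),1]
    return np.round([k["cx"]+k["fx"]*c[0]/-c[2], k["cy"]+k["fy"]*c[1]/c[2]],0)
E
python3 - <<'E'
from h import *
for p in [(0,-131,185),(0,-81,205),(0,-131,384),(-113,-85,205),(113,-85,205),(130,-100,75),(130,100,75)]:
    q=proj("scene",p); print(p,q,(q-[150,100])*2,proj("top",p))
im,d=bot.get_image("scene");T=np.array(bot.get_calibration("scene")["T"]);k=bot.get_calibration("scene")
for u,v in [(230,200),(229,190),(255,200)]:
    z=d[v,u]; P=T@np.array([(u-k["cx"])*z/k["fx"],-(v-k["cy"])*z/k["fy"],-z,1]); print(u,v,z,(RC.T@(P[:3]-C)).round())
E
```

```text
(0, -131, 185) [231. 206.] [162. 212.] [401. 237.]
(0, -81, 205) [254. 193.] [208. 186.] [379. 244.]
(0, -131, 384) [220. 116.] [140.  32.] [423. 213.]
(-113, -85, 205) [238. 166.] [176. 132.] [405. 297.]
(113, -85, 205) [267. 224.] [234. 248.] [358. 192.]
(130, -100, 75) [266. 283.] [232. 366.] [357. 199.]
(130, 100, 75) [359. 261.] [418. 322.] [275. 232.]
230 200 1234.5469 [   9. -132.  205.]
229 190 1219.404 [   9. -132.  229.]
255 200 1261.6285 [  4. -81. 189.]
```

```bash

python3 -m handwheel '[{"tx":20,"ty":0,"tz":0,"wx":0,"wy":0,"wz":0,"claw":0},{"tx":34,"ty":0,"tz":0,"wx":0,"wy":0,"wz":0,"claw":0},{"tx":46,"ty":0,"tz":0,"wx":0,"wy":0,"wz":0,"claw":0},{"tx":58,"ty":0,"tz":1,"wx":0,"wy":0,"wz":0,"claw":0},{"tx":70,"ty":0,"tz":4,"wx":0,"wy":0,"wz":0,"claw":0}]'
python3 -c "
from h import *
go(0,-25,166)"
```

```text
time_s: 3.75
position: [546.0, -12.4, 380.8]
ee_rot: [1.737, 2.617, 0.0]
wrist_force: [0.1, -0.7, 1.4]
opening: 0.003
gripper_force: 0.7
t 3.75 tip in case [ -0.9 -61.  181.8] F [-0.2 -0.6  1.4]
shift [36.   0.9 15.8] turn [ 0.     0.    -0.005]
```

```bash

python3 -m handwheel '[{"tx":19,"ty":0,"tz":7,"wx":0,"wy":0,"wz":0,"claw":0},{"tx":36,"ty":0,"tz":16,"wx":0,"wy":0,"wz":0,"claw":0},{"tx":47,"ty":0,"tz":24,"wx":0,"wy":0,"wz":0,"claw":0},{"tx":57,"ty":0,"tz":32,"wx":0,"wy":0,"wz":0,"claw":0},{"tx":66,"ty":0,"tz":41,"wx":0,"wy":0,"wz":0,"claw":0}]'
python3 -c "
from h import *
go(0,26,108)"
python3 -m handwheel '[{"tx":9,"ty":0,"tz":10,"wx":0,"wy":0,"wz":0,"claw":0},{"tx":16,"ty":0,"tz":22,"wx":0,"wy":0,"wz":0,"claw":0},{"tx":22,"ty":0,"tz":34,"wx":0,"wy":0,"wz":0,"claw":0},{"tx":26,"ty":0,"tz":46,"wx":0,"wy":0,"wz":0,"claw":0},{"tx":29,"ty":0,"tz":57,"wx":0,"wy":0,"wz":0,"claw":0}]'
python3 -c "
from h import *
go(0,37,57)"
```

```text
time_s: 4.38
position: [520.4, 48.1, 339.0]
ee_rot: [-1.737, -2.617, 0.0]
wrist_force: [0.1, -1.3, 1.0]
opening: 0.006
gripper_force: 0.5
t 4.375 tip in case [ -0.8   4.8 140. ] F [-0.5 -1.2  1. ]
shift [21.2  0.7 32. ] turn [-0.    -0.    -0.005]
time_s: 5.0
position: [509.3, 74.5, 281.8]
ee_rot: [-1.737, -2.617, 0.0]
wrist_force: [1.2, 0.2, 0.8]
opening: 0.005
gripper_force: 0.4
t 5.0 tip in case [-0.6 33.5 82.8] F [ 1.2 -0.3  0.8]
shift [ 3.5  0.6 25.8] turn [-0.    -0.    -0.005]
```

```bash

python3 -m handwheel '[{"tx":2,"ty":0,"tz":8,"wx":0,"wy":0,"wz":0,"claw":0},{"tx":3,"ty":0,"tz":15,"wx":0,"wy":0,"wz":0,"claw":0},{"tx":3,"ty":0,"tz":20,"wx":0,"wy":0,"wz":0,"claw":0},{"tx":3,"ty":0,"tz":23,"wx":0,"wy":0,"wz":0,"claw":0},{"tx":3,"ty":0,"tz":25,"wx":0,"wy":0,"wz":0,"claw":0}]'
python3 -c "
from h import *
go(0,37,57)"
```

```text
time_s: 5.62
position: [508.3, 77.1, 257.6]
ee_rot: [1.737, 2.618, 0.0]
wrist_force: [-0.4, 0.0, 1.3]
opening: 0.005
gripper_force: 0.4
t 5.625 tip in case [-0.5 36.2 58.6] F [-0.3  0.2  1.3]
shift [0.8 0.6 1.6] turn [ 0.    -0.    -0.005]
```

Not at the stop yet; press in 1 mm steps until the force rises.

```bash

python3 -m handwheel '[{"tx":0,"ty":0,"tz":1,"wx":0,"wy":0,"wz":0,"claw":0},{"tx":0,"ty":0,"tz":2,"wx":0,"wy":0,"wz":0,"claw":0}]'
python3 -m handwheel '[{"tx":0,"ty":0,"tz":1,"wx":0,"wy":0,"wz":0,"claw":0},{"tx":0,"ty":0,"tz":1,"wx":0,"wy":0,"wz":0,"claw":0}]' | grep -E "posi|wrist"
```

```text
time_s: 5.88
position: [508.3, 77.1, 256.7]
ee_rot: [1.737, 2.617, 0.0]
wrist_force: [-8.8, -0.5, 20.6]
opening: 0.007
gripper_force: 10.4
position: [508.3, 77.1, 256.6]
wrist_force: [-11.5, -0.6, 25.7]
```

```bash

python3 -m handwheel '[{"tx":0,"ty":0,"tz":-30,"wx":0,"wy":0,"wz":0,"claw":0},{"tx":0,"ty":0,"tz":-80,"wx":0,"wy":0,"wz":0,"claw":0},{"tx":0,"ty":0,"tz":-135,"wx":0,"wy":0,"wz":0,"claw":0},{"tx":0,"ty":0,"tz":-190,"wx":0,"wy":0,"wz":0,"claw":0},{"tx":0,"ty":0,"tz":-245,"wx":0,"wy":0,"wz":0,"claw":0}]'
python3 - <<'E'
from h import *
go(0,170,305)
im,_=bot.get_image("scene"); cv2.imwrite("pics/s2.png",cv2.resize(im[100:320,150:470,::-1],None,fx=2,fy=2))
bot.get_image("top")
for c in("scene","top"):
  for n in["flap_edge","lid_edge","lid_hinge"]:
    r=bot.pinpoint(c ,n); print(c,n,[(round(x["score"],2),(RC.T@(w(c,x["xyz"])-C)).round()) for x in r[:1]])
E
```

```text
time_s: 6.75
position: [507.8, 77.0, 501.7]
ee_rot: [1.737, 2.617, 0.0]
wrist_force: [0.0, -0.1, 0.1]
opening: 0.004
gripper_force: 0.0
t 6.75 tip in case [ -0.9  36.3 302.7] F [ 0.  -0.1  0.1]
shift [133.7   0.3  -2.3] turn [ 0.     0.    -0.005]
scene flap_edge [(0.88, array([-1., 64., 58.]))]
scene lid_edge [(0.6, array([ -0., 133., 274.]))]
scene lid_hinge [(0.8, array([ -4., 102.,  78.]))]
top flap_edge []
top lid_edge [(0.96, array([ -9., 128., 272.]))]
top lid_hinge [(0.75, array([ -0., 104.,  74.]))]
```

View pics/s2.png

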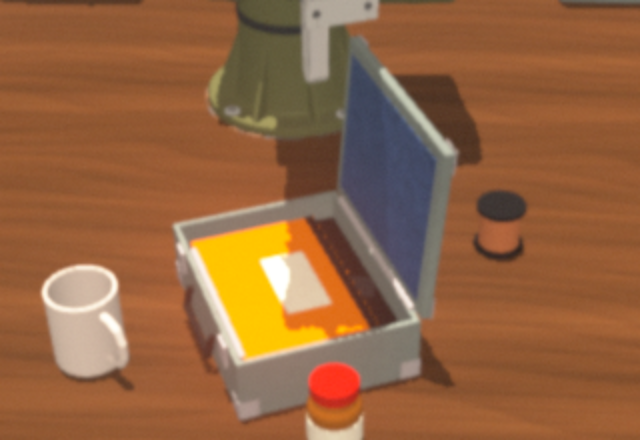

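The flap lies flat, with its card at about (295,280) in the crop, and the case hasn't moved. Next I go over the cover and down behind it.

```bash

python3 -m handwheel '[{"tx":45,"ty":0,"tz":-5,"wx":0,"wy":0,"wz":0,"claw":0},{"tx":95,"ty":0,"tz":-5,"wx":0,"wy":0,"wz":0,"claw":0},{"tx":137,"ty":0,"tz":-5,"wx":0,"wy":0,"wz":0,"claw":0},{"tx":137,"ty":0,"tz":20,"wx":0,"wy":0,"wz":0,"claw":0},{"tx":137,"ty":0,"tz":55,"wx":0,"wy":0,"wz":0,"claw":0}]'
python3 -c "
from h import *
go(0,150,247)
for th in np.arange(1.6,-.01,-.1):
    r=170;print(round(th,1),round(100-r*np.cos(th)+12*np.sin(th)+8),round(75.5+r*np.sin(th)+12*np.cos(th)))"
```

```text
time_s: 7.78
position: [454.7, 203.8, 443.6]
ee_rot: [1.736, 2.618, 0.0]
wrist_force: [0.3, 0.1, -0.1]
opening: 0.007
gripper_force: 0.0
t 7.775 tip in case [1.000e-01 1.738e+02 2.446e+02] F [ 0.3  0.  -0.1]
shift [-23.8   0.   -2.4] turn [ 0.     0.    -0.004]
1.6 125 245
1.5 108 246
1.4 91 245
1.3 74 243
1.2 58 238
1.1 42 232
1.0 26 225
0.9 12 216
0.8 -2 206
0.7 -14 194
0.6 -26 181
0.5 -35 168
0.4 -44 153
0.3 -51 137
0.2 -56 121
0.1 -60 104
-0.0 -62 87
```

```bash

python3 -m handwheel '[{"tx":-24,"ty":0,"tz":0,"wx":0,"wy":0,"wz":0,"claw":0},{"tx":-39,"ty":0,"tz":0,"wx":0,"wy":0,"wz":0,"claw":0},{"tx":-52,"ty":0,"tz":0,"wx":0,"wy":0,"wz":0,"claw":0},{"tx":-66,"ty":0,"tz":0,"wx":0,"wy":0,"wz":0,"claw":0},{"tx":-82,"ty":0,"tz":0,"wx":0,"wy":0,"wz":0,"claw":0}]'
python3 -c "
from h import *
go(0,26,225)"
```

```text
time_s: 8.4
position: [487.2, 127.1, 444.6]
ee_rot: [-1.737, -2.618, -0.0]
wrist_force: [-0.2, 3.6, -2.1]
opening: 0.002
gripper_force: 1.4
t 8.4 tip in case [-2.000e-01  9.050e+01  2.456e+02] F [ 1.3  3.4 -2.1]
shift [-64.5   0.6  20.5] turn [ 0.    -0.    -0.005]
```

```bash

python3 -m handwheel '[{"tx":-17,"ty":0,"tz":2,"wx":0,"wy":0,"wz":0,"claw":0},{"tx":-33,"ty":0,"tz":7,"wx":0,"wy":0,"wz":0,"claw":0},{"tx":-49,"ty":0,"tz":13,"wx":0,"wy":0,"wz":0,"claw":0},{"tx":-64,"ty":0,"tz":20,"wx":0,"wy":0,"wz":0,"claw":0},{"tx":-79,"ty":0,"tz":29,"wx":0,"wy":0,"wz":0,"claw":0}]'
python3 -c "
from h import *
go(0,12,216)"
python3 -m handwheel '[{"tx":-14,"ty":0,"tz":11,"wx":0,"wy":0,"wz":0,"claw":0},{"tx":-26,"ty":0,"tz":22,"wx":0,"wy":0,"wz":0,"claw":0},{"tx":-37,"ty":0,"tz":35,"wx":0,"wy":0,"wz":0,"claw":0},{"tx":-47,"ty":0,"tz":49,"wx":0,"wy":0,"wz":0,"claw":0},{"tx":-55,"ty":0,"tz":63,"wx":0,"wy":0,"wz":0,"claw":0}]'
python3 -c "
from h import *
go(0,-44,153)"
```

```text
time_s: 9.02
position: [517.9, 54.1, 415.0]
ee_rot: [1.737, 2.618, 0.0]
wrist_force: [0.3, 2.2, 0.5]
opening: 0.002
gripper_force: 1.0
t 9.025 tip in case [ -0.7  11.3 216. ] F [1.2 1.9 0.5]
shift [0.7 0.7 0. ] turn [ 0.    -0.    -0.005]
time_s: 9.65
position: [539.1, 3.8, 351.6]
ee_rot: [-1.737, -2.617, 0.0]
wrist_force: [0.6, 1.2, 1.2]
opening: 0.002
gripper_force: 0.6
t 9.65 tip in case [ -1.  -43.3 152.6] F [1.  0.9 1.2]
shift [-0.7  1.  -0.4] turn [-0.    -0.    -0.005]
```

```bash

python3 -m handwheel '[{"tx":-8,"ty":0,"tz":16,"wx":0,"wy":0,"wz":0,"claw":0},{"tx":-13,"ty":0,"tz":32,"wx":0,"wy":0,"wz":0,"claw":0},{"tx":-16,"ty":0,"tz":46,"wx":0,"wy":0,"wz":0,"claw":0},{"tx":-18,"ty":0,"tz":57,"wx":0,"wy":0,"wz":0,"claw":0},{"tx":-18,"ty":0,"tz":63,"wx":0,"wy":0,"wz":0,"claw":0}]'
python3 -c "
from h import *
go(0,-62,87.5)"
python3 -m handwheel '[{"tx":0,"ty":0,"tz":1,"wx":0,"wy":0,"wz":0,"claw":0},{"tx":0,"ty":0,"tz":2,"wx":0,"wy":0,"wz":0,"claw":0}]'
```

```text
time_s: 10.28
position: [545.9, -12.3, 289.0]
ee_rot: [-1.737, -2.617, 0.001]
wrist_force: [-0.0, -1.5, 0.3]
opening: 0.006
gripper_force: 0.5
t 10.275 tip in case [ -1.2 -60.8  90. ] F [-0.6 -1.4  0.3]
shift [-1.2  1.1  2.5] turn [-0.001 -0.    -0.005]
time_s: 10.52
position: [545.9, -12.1, 287.9]
ee_rot: [1.737, 2.618, 0.0]
wrist_force: [-0.8, -1.8, 1.7]
opening: 0.004
gripper_force: 0.5
```

```bash

python3 -m handwheel '[{"tx":0,"ty":0,"tz":1,"wx":0,"wy":0,"wz":0,"claw":0},{"tx":0,"ty":0,"tz":1.5,"wx":0,"wy":0,"wz":0,"claw":0}]'
python3 -m handwheel '[{"tx":0,"ty":0,"tz":0.5,"wx":0,"wy":0,"wz":0,"claw":0},{"tx":0,"ty":0,"tz":0.5,"wx":0,"wy":0,"wz":0,"claw":0}]'
```

```text
time_s: 10.78
position: [545.9, -12.2, 286.9]
ee_rot: [1.737, 2.617, 0.001]
wrist_force: [-5.0, 0.1, 10.9]
opening: 0.004
gripper_force: 5.3
time_s: 11.02
position: [545.9, -12.2, 286.8]
ee_rot: [1.737, 2.617, 0.001]
wrist_force: [-5.8, 0.2, 12.1]
opening: 0.006
gripper_force: 6.2
```

```bash

python3 -m handwheel '[{"tx":0,"ty":0,"tz":1,"wx":0,"wy":0,"wz":0,"claw":0},{"tx":0,"ty":0,"tz":1,"wx":0,"wy":0,"wz":0,"claw":0},{"tx":0,"ty":0,"tz":1,"wx":0,"wy":0,"wz":0,"claw":0}]'
python3 -m handwheel '[{"tx":0,"ty":0,"tz":-30,"wx":0,"wy":0,"wz":0,"claw":0},{"tx":0,"ty":0,"tz":-80,"wx":0,"wy":0,"wz":0,"claw":0},{"tx":0,"ty":0,"tz":-130,"wx":0,"wy":0,"wz":0,"claw":0},{"tx":0,"ty":0,"tz":-170,"wx":0,"wy":0,"wz":0,"claw":0},{"tx":0,"ty":0,"tz":-170,"wx":0,"wy":0,"wz":0,"claw":0}]'
python3 - <<'E'
from h import *
im,_=bot.get_image("scene"); cv2.imwrite("pics/s3.png",cv2.resize(im[100:320,150:470,::-1],None,fx=2,fy=2))
bot.get_image("top")
for c in("scene","top"):
  for n in["lid_edge","lid_hinge","case","mug","spool","jar"]:
    r=bot.pinpoint(c ,n); print(c,n,[(round(x["score"],2),w(c,x["xyz"]).round(),(RC.T@(w(c,x["xyz"])-C)).round()) for x in r[:1]])
E
```

```text
time_s: 11.4
position: [545.9, -12.2, 286.7]
ee_rot: [1.736, 2.617, 0.001]
wrist_force: [-11.5, 0.3, 22.5]
opening: 0.006
gripper_force: 11.2
time_s: 12.02
position: [545.7, -12.2, 457.8]
ee_rot: [1.734, 2.613, 0.004]
wrist_force: [0.1, -0.3, 0.2]
opening: 0.006
gripper_force: 0.0
scene lid_edge [(0.85, array([562., -48.,  88.]), array([  -1., -100.,   88.]))]
scene lid_hinge [(0.78, array([480., 137.,  77.]), array([ -3., 103.,  77.]))]
scene case [(0.66, array([526.,  44.,  -0.]), array([ 2., -1., -0.]))]
scene mug [(0.82, array([ 588., -170.,    2.]), array([ -24., -223.,    2.]))]
scene spool [(0.84, array([359., 284.,   0.]), array([-57., 285.,   0.]))]
scene jar [(0.87, array([709., 104.,   1.]), array([194., -18.,   1.]))]
top lid_edge [(0.61, array([557., -51.,  86.]), array([  -6., -100.,   86.]))]
top lid_hinge [(0.92, array([483., 138.,  76.]), array([ -0., 103.,  76.]))]
top case [(0.68, array([518.,  43.,  -4.]), array([-5.,  1., -4.]))]
top mug [(0.65, array([ 582., -176.,   -2.]), array([ -32., -225.,   -2.]))]
top spool [(0.88, array([358., 282.,   2.]), array([-59., 284.,   2.]))]
top jar [(0.75, array([708., 103.,   2.]), array([193., -18.,   2.]))]
```

View pics/s3.png

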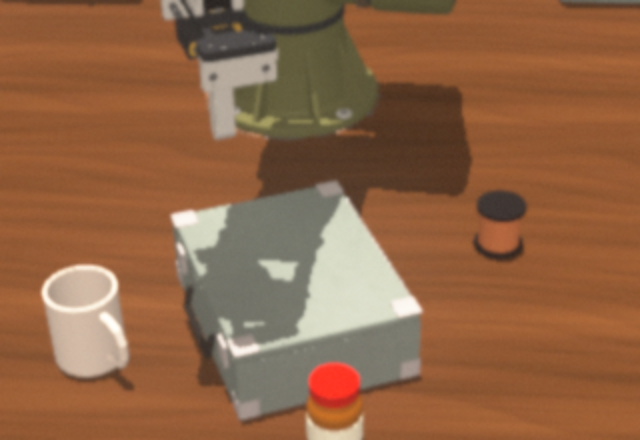

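The cover is shut flush (its corners at (185,218) and (405,305) sit on the rim), the bystanders haven't moved, and the gripper is clear above.

```bash
python3 -c "
from station import bot
print(bot.sign_off())"
```

```text
the job is handed in; nothing more can be done
None
```

The flap is down flat and the cover is shut on the rim. The case, mug, spool and jar measure where they started to within a few mm, the arm is clear, and the job was handed in at about 12 s.

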